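# Balance check of a finished module on the domed gauge

### The job

Get the balance gauge ready by swinging its yellow stabiliser leg all the way out until it clicks into its end detent. Then slide the blue module that waits on the gauge's rails along them and up onto the orange dome, without picking it up, until it balances there about level on the dome alone, clear of both rails, and leave it at rest. Leave the other things on the bench where they are.

Things in the scene. Friction and masses are not known exactly. Their poses are not given: they have to be found in the camera images.
- gauge: Grey bench instrument, fixed to the table. Origin on the table exactly under the dome's top; x runs along the rails from the loading end past the dome to the leg's end, y across, z up. Housing: x from -200 to +95, y from -95 to +95, 85 high. Its rails run along x over the housing; the leg is hinged at the +x end.
- rails: The pair of round steel rails on the gauge (same origin and axes as gauge): 8 diameter, at y = +43 and -43, from x = -197 to +87, tops 104 above the table.
- dome: The smooth orange plastic dome that bulges from the housing between the rails (same origin and axes as gauge): part of a sphere of radius 90 centred 22 above the table, so its top is 112 above the table, 8 higher than the rails.
- dome_top (a point): Topmost point of the dome, 112 above the table; axes as gauge.
- module: Blue module lying flat on both rails at the gauge's -x end: 120 long (its x, along the rails), 100 wide, 30 thick, about 0.35 kg, weight evenly spread, white label on top, metal faces with sockets on both ends. Origin: centre of its underside. Starts 105 to 125 before the dome's top. On the dome it rocks towards level by itself; 8 off centre leaves about 0.11 rad of tilt.
- leg (a joint): Angle of the yellow stabiliser leg about its vertical hinge: 0 folded along the gauge's end face (pointing to the gauge's -y), 1.571 fully out (pointing to the gauge's +x). Opens counter-clockwise seen from above; starts partly open (0.3 to 0.55). A detent resists up to about 1.2 (1 to 4 N at the knob), then pulls the leg home and holds it.
- leg_knob (a point): Middle of the red upright round knob near the end of the leg, 100 from the hinge axis: 18 diameter, from 28 to 78 above the table (this point is at 53). The leg itself is a yellow bar 22 wide, top 28 above the table.
- leg_hinge (a point): On the leg's vertical hinge axis, 53 above the table; at x = 112, y = 40 of the gauge.
- spare_a: Another blue module, same size, lying on the table: leave alone. Origin at the centre of its underside.
- spare_b: Another blue module, same size, lying on the table: leave alone. Origin at the centre of its underside.
- scanner: Black barcode scanner lying on the table, 170 by 75 by 40: leave alone. Origin under its middle, head to its +x.
- driver: Grey electric screwdriver lying behind the gauge, 210 long by 38 thick: leave alone. Origin under its middle, bit to its +x.
- screw_tray: Black tray of screws, 140 by 100 by 40: leave alone. Origin at the centre of its underside.
- tape: Yellow roll of tape lying flat, 90 diameter, 25 high: leave alone. Origin at the centre of its underside.
- board: Green circuit board, 100 by 80, 18 high at its metal connectors: leave alone. Origin at the centre of its underside.
Not all that is in view belongs to the job. Leave any turquoise look-alike of the module alone.

How it is judged (in metres and radians):
On the way, in this order (a step that is already met when the one before it is completed fails the run):
1. the leg is out in its end detent (value of joint leg above 1.5 rad), for 0.3 s.
2. after that, the module is balanced on the dome, clear of the rails (contact force between module and dome above 0.5 N and contact force between module and rails below 0.05 N and angle between module's own z axis and vertical below 0.11 rad and horizontal distance between module and dome_top below 0.015 m), for 0.3 s.
At the end, for the whole second after the job is handed in: The leg stands at more than 1.5 rad (in its detent); the module rests on the dome, touches neither rail, is level within 0.11 rad with its centre within 15 mm of the dome's top, and is at rest (all of step 2 and value of joint leg above 1.5 rad and linear speed of module below 0.02 m/s and angular speed of module below 0.15 rad/s).
It fails at once if the module was picked up (its underside centre more than 23 mm above the dome's top) (height (world z) of module above 0.135 m).
It fails at once if the module fell off the gauge (height (world z) of module below 0.08 m).
It fails at once if another thing on the bench was moved by more than 30 mm (distance of any of spare_a, spare_b, scanner, driver, screw_tray, tape, board from where it was at the start of the episode above 0.03 m).
It also fails if it takes over 64 s, if anything falls off the work surface, if the arm or the gripper's body presses on something with over 40 N, if the wrist force passes 120 N, or if a joint passes its speed limit or range.

### The arm

A 6-joint arm with a two-finger parallel gripper is mounted at the origin on the work surface. World frame = base frame: x ahead of the robot, y to its left, z up, the work surface at z = 0. Lengths are in m, angles in degrees, forces in N, time in s.
With the tool pointing down it reaches from about 0.375 to 0.9 m from the base axis. Payload 3.1 kg.
Tool frame: the origin (TCP) lies at the very end of the fingers, on their centre line; the grasp point (between the pads) lies 19 mm behind it (bot.tcp_to_grasp is the distance from the TCP to the grasp point, in m); z points along the fingers, y is the line along which they close (so a half turn about z gives the same grasp; the last joint's range is limited). The gripper opens to 87 mm and grips with 3 to 60 N. Pads are 19 mm wide; open, the fingers measure 117 mm over their backs; the gripper's body (75 mm by 190 mm) begins 51 mm behind the grasp point.
Start: joints at [53.772, 30.224, 82.088, -0, 67.689, -10.227], TCP at [0.274, 0.562, 0.223] pointing down, gripper open.
Joint ranges: [-176.69, 176.69], [-43.24, 126.21], [12.49, 139.97], [-82, 262], [0, 151.66], [-163.58, 163.58]. Speed limits (degrees/s): [159.86, 159.86, 180, 180, 180, 180].

### API

Orientations are given as a 3x3 rotation matrix whose columns are the frame's x, y, z axes.
In Python, from rig import telemetry, capture, camera_info, job, bot gives the robot as it stands. The module is installed in compiled form; this text tells all that it offers.
- The arm moves only by the tool carry_out, never from a script. Its argument "deltas" is a list that holds one entry, the list of rows, each a list of 7 numbers: the shift along the tool's x, y, z scaled (see below), then the turn, a rotation vector about the tool's x, y, z scaled (see below), then the closure, from -1 (fully open) to 1 (shut). In form: [[[dx, dy, dz, ax, ay, az, claw], ...]]. A call has exactly 10 rows; each row is the pose to reach, as a shift and turn from the pose commanded when the call began, along the tool's axes at that moment, turning the shorter way round; what a row does not reach only later rows make up. The controller multiplies each number of a shift by 15 cm and each number of a turn by 360 degrees. A row lasts 1/12 s, in which the tool goes at most 41.7 mm and 7.16 degrees, less where a joint would pass 70% of its speed; a pose out of reach is approached as far as the arm can. A call with a number of a shift or a turn outside -1 to 1 is refused whole. A call with a gripper value outside its range is refused whole. The fingers move at their own pace and stop on an object; the grip force is fixed at half the most. Time passes only in rows, so rows that repeat a pose let the fingers close, or fill a call up. It gives the time, the measured TCP pose, the force, the opening and the grip force at its end, in the units of the state.
- telemetry.read_state(): the state, without advancing time (a new reading comes with each control period).
- capture(name): name is "scene" or "top" or "wrist"; returns the picture (480x640x3 uint8, red, green, blue); there is no depth.
- camera_info(name): a dict with "mtx" (3x3 intrinsics, pixels), "cam_to_world" (4x4, takes a point from camera to world coordinates); the wrist camera has in their place "T_tool_cam" (4x4, takes a point from camera to tool coordinates, whose origin is the TCP and whose axes are the flange's). Camera axes: x right, y down, z forward; pixel columns grow to the right and rows downward; lengths in m; the calibration is good to about 2 mm. A picture is of the moment at which its call begins: read the wrist's pose just before it. camera_info takes no time and is no camera call.
- job.hand_in(): hands the job in; it is judged then, once.
The state is a dict: "time_s": time; "joint_positions": joint angles; "qvel": joint speeds; "tau": joint torques, N m; "position": TCP position; "tcp_rot": TCP orientation; "force": force on the tool from outside, world axes, zero at the start; "moment": the same for the moment, N m; "opening": opening from 0.0 (shut) to 1.0 (fully open); "grasp_force": force on a finger pad.
Only numpy, scipy, OpenCV 4.12 (cv2) and the standard library are available. Lean on these libraries where they do the work, as an engineer would, in place of code of your own. Each camera call takes 0.05 s, during which the arm holds its last target. There are 200 camera calls.

## Working session

There is one attempt and no reset: what is moved stays moved. The work goes in short steps, Python scripts to look and compute and a tool call to move; the robot and the scene stay as the last step left them, time stands still between calls to the robot, and variables do not carry over. Pictures are saved under pics/ and viewed, at most 10 in all, crops included, and the job is handed in when it is done.

Besides the shell and the picture viewer there is one more tool, called after "Emit:" by a JSON object that holds its "api" and its "payload". carry_out: Moves the arm, as the interface text tells. Its arguments: {"type":"object","properties":{"deltas":{"type":"array","items":{"type":"array","items":{"type":"array","items":{"type":"number"}}}}},"required":["deltas"]}

```bash
mkdir -p pics; python3 - <<'E'
from rig import telemetry, capture, camera_info
import cv2, numpy as np
s=telemetry.read_state(); print(s)
for n in("scene","top"):
    im=capture(n); cv2.imwrite(f"pics/{n}0.png",im[:,:,::-1]); c=camera_info(n); print(n,np.round(c["mtx"],1).tolist(),np.round(c["cam_to_world"],3).tolist())
print(camera_info("wrist"))
E
```

```text
{'time_s': 0.0, 'joint_positions': array([ 5.37715920e+01,  3.02791843e+01,  8.21575284e+01, -8.97991766e-04,
        6.76884010e+01, -1.02259594e+01]), 'qvel': array([ 0.02695227, -0.02040799, -0.0155611 , -0.03336268,  0.0548199 ,
        0.04904862]), 'tau': array([ 2.18459070e-03, -4.40043032e+01, -1.76595122e+01,  6.34928816e-02,
        5.80347993e-02, -1.61992707e-04]), 'position': array([0.27352539, 0.56114448, 0.22156295]), 'tcp_rot': array([[-8.98777688e-01,  4.38402820e-01, -1.27884960e-03],
       [ 4.38404526e-01,  8.98776022e-01, -1.77004349e-03],
       [ 3.73407300e-04, -2.15152905e-03, -9.99997616e-01]]), 'force': array([-0.24841541,  0.0159459 , -0.09438008]), 'moment': array([-0.00204851, -0.02802762,  0.00271347]), 'grasp_force': 0.0, 'opening': 0.9947549835663395}
scene [[575.6, 0.0, 314.5], [0.0, 575.6, 241.4], [0.0, 0.0, 1.0]] [[-0.827, 0.355, -0.436, 1.321], [0.563, 0.519, -0.644, 1.139], [-0.002, -0.778, -0.629, 1.216], [0.0, 0.0, 0.0, 1.0]]
top [[488.9, 0.0, 316.6], [0.0, 488.9, 233.3], [0.0, 0.0, 1.0]] [[0.017, -0.985, 0.172, 0.254], [-1.0, -0.017, 0.006, -0.002], [-0.004, -0.172, -0.985, 1.651], [0.0, 0.0, 0.0, 1.0]]
{'mtx': array([[423.85663074,   0.        , 316.11280861],
       [  0.        , 423.85663074, 251.06171508],
       [  0.        ,   0.        ,   1.        ]]), 'T_tool_cam': array([[-7.29167285e-04, -9.64908728e-01, -2.62584493e-01,
         7.11283754e-02],
       [ 9.99999581e-01, -5.58484832e-04, -7.24643292e-04,
         1.44544887e-03],
       [ 5.52565181e-04, -2.62584911e-01,  9.64908731e-01,
        -1.61725773e-01],
       [ 0.00000000e+00,  0.00000000e+00,  0.00000000e+00,
         1.00000000e+00]])}
```

View pics/scene0.png

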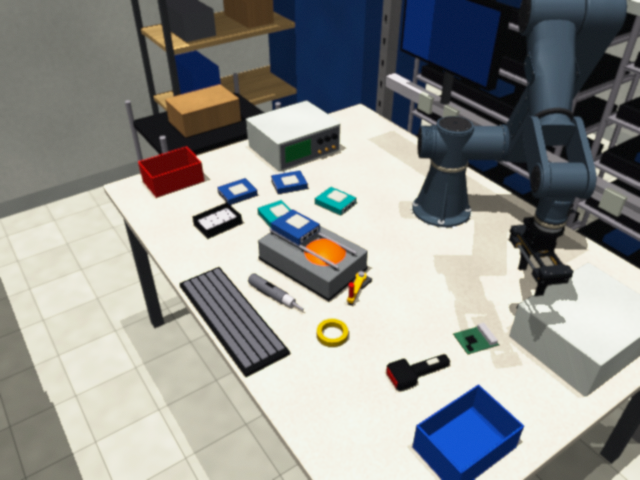

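View pics/top0.png

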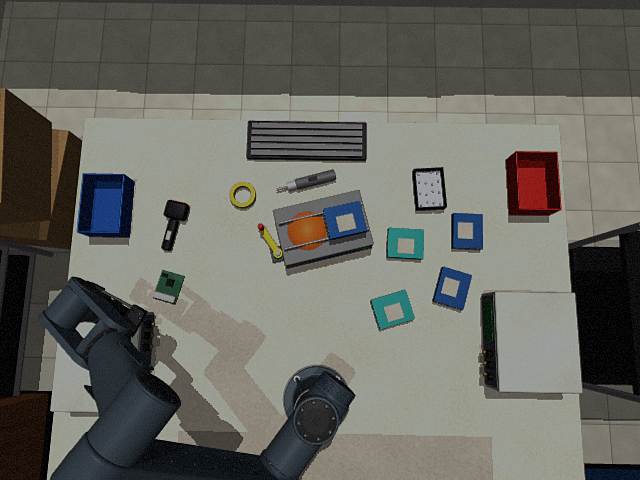

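The scene view shows the gauge at about (312,258) with the module on its rails at (295,225), the dome at (325,250), and the leg with its red knob at (351,290). In the top view the dome is at (305,231), the module at (345,219), the knob at (261,226) and the hinge at (279,256). So gauge +x points to image left, roughly world +y. The other items are well clear.

```bash
cat > h.py <<'E'
import cv2, numpy as np
from rig import telemetry, capture, camera_info
def cam(name,s=None):
    c=camera_info(name); K=c["mtx"]
    if name!="wrist": return K,c["cam_to_world"]
    T=np.eye(4); T[:3,:3]=s["tcp_rot"]; T[:3,3]=s["position"]
    return K,T@c["T_tool_cam"]
def ray(C,uv):
    K,T=C; d=T[:3,:3]@np.linalg.solve(K,[uv[0],uv[1],1.]); return T[:3,3],d/np.linalg.norm(d)
def plane(C,uv,z):
    o,d=ray(C,uv); return o+d*(z-o[2])/d[2]
def tri(obs):   # [(C,uv),...] least squares point, rms miss
    A=np.zeros((3,3));b=np.zeros(3);R=[]
    for C,uv in obs:
        o,d=ray(C,uv);P=np.eye(3)-np.outer(d,d);A+=P;b+=P@o;R.append((P,o))
    p=np.linalg.solve(A,b); return p,max(np.linalg.norm(P@(p-o)) for P,o in R)
def proj(C,p):
    K,T=C; q=K@(T[:3,:3].T@(np.asarray(p)-T[:3,3])); return q[:2]/q[2]
def mask(im,lo,hi):
    return cv2.inRange(cv2.cvtColor(im,cv2.COLOR_RGB2HSV),lo,hi)
COL=dict(orange=((6,150,100),(17,255,255)),yellow=((21,150,90),(32,255,255)),blue=((105,140,50),(120,255,255)),
 red=((0,170,70),(4,255,255)),white=((0,0,170),(179,40,255)))
def blobs(im,col,roi,amin=15):
    m=mask(im,*COL[col]); z=np.zeros_like(m); x0,y0,x1,y1=roi; z[y0:y1,x0:x1]=m[y0:y1,x0:x1]
    cs,_=cv2.findContours(z,cv2.RETR_EXTERNAL,cv2.CHAIN_APPROX_NONE)
    return sorted([c for c in cs if cv2.contourArea(c)>=amin],key=cv2.contourArea,reverse=True)
def cen(c):
    M=cv2.moments(c); return np.array([M["m10"],M["m01"]])/M["m00"]
E
python3 - <<'E'
from h import *
T=cv2.imread("pics/top0.png")[:,:,::-1]; S=cv2.imread("pics/scene0.png")[:,:,::-1]
CT,CS=cam("top"),cam("scene")
for col,rt,rs,z in(("red",(245,210,280,250),(335,270,370,310),.06),("orange",(270,200,335,260),(295,230,350,275),.1),("blue",(320,195,375,245),(262,205,325,250),.134),("yellow",(255,225,290,262),(340,265,375,310),.028)):
    bt,bs=blobs(T,col,rt,4),blobs(S,col,rs,4)
    for n,b in(("t",bt),("s",bs)): print(col,n,[(cv2.contourArea(c),cen(c).round(1).tolist(),np.round(cv2.minAreaRect(c),1).tolist() if 0 else cv2.minAreaRect(c)) for c in b[:2]])
    if bt and bs: print(" tri",tri([(CT,cen(bt[0])),(CS,cen(bs[0]))]), plane(CT,cen(bt[0]),z).round(3))
E
```

```text
red t [(10.0, [259.8, 225.7], ((260.0000305175781, 225.5000457763672), (3.535533905029297, 3.535533905029297), 45.0))]
red s [(31.5, [350.5, 287.2], ((350.0, 288.5), (13.0, 4.0), 90.0))]
 tri (array([0.55480964, 0.19527918, 0.06461196]), np.float64(0.0014801484510705647)) [0.555 0.197 0.06 ]
orange t [(781.0, [306.4, 229.8], ((306.08428955078125, 229.3651580810547), (23.985013961791992, 37.776397705078125), 77.00537872314453)), (60.5, [310.8, 246.3], ((310.26470947265625, 246.558837890625), (5.093247890472412, 20.615528106689453), 75.96376037597656))]
orange s [(485.0, [327.8, 249.1], ((326.24530029296875, 248.3585205078125), (38.65717315673828, 18.06591796875), 29.054607391357422)), (120.5, [314.6, 259.3], ((314.8088073730469, 259.98529052734375), (26.7537784576416, 7.0314412117004395), 30.963754653930664))]
 tri (array([0.53441557, 0.04365466, 0.09538939]), np.float64(0.00341602188640121)) [0.536 0.041 0.1  ]
blue t [(1071.5, [344.6, 219.5], ((344.6588439941406, 219.4647216796875), (30.478727340698242, 37.528968811035156), 77.47119140625))]
blue s [(533.0, [291.6, 227.9], ((294.0293884277344, 225.61761474609375), (40.47366714477539, 27.439769744873047), 30.963754653930664))]
 tri (array([ 0.57363574, -0.08406432,  0.11087017]), np.float64(0.004719995103775381)) [ 0.565 -0.08   0.134]
yellow t [(170.5, [271.8, 244.2], ((270.27685546875, 242.90402221679688), (33.04115295410156, 8.81097412109375), 53.530765533447266))]
yellow s [(142.5, [357.2, 284.8], ((356.54644775390625, 287.8548889160156), (11.390992164611816, 31.54428482055664), 17.744672775268555))]
 tri (array([0.50055346, 0.15897042, 0.01701065]), np.float64(0.0007544213562976009)) [0.498 0.158 0.028]
```

Emit:
{"api": "carry_out", "payload": {"deltas": [[[-0.1,-0.07,-0.03,0,0,0,-1],[-0.25,-0.18,-0.07,0,0,0,-1],[-0.45,-0.33,-0.12,0,0,0,-1],[-0.65,-0.48,-0.17,0,0,0,-1],[-0.85,-0.62,-0.22,0,0,0,-1],[-0.98,-0.72,-0.26,0,0,0,-1],[-0.98,-0.72,-0.26,0,0,0,-1],[-0.98,-0.72,-0.26,0,0,0,-1],[-0.98,-0.72,-0.26,0,0,0,-1],[-0.98,-0.72,-0.26,0,0,0,-1]]]}}

```text
time_s: 0.93
position: [0.358, 0.4009, 0.2611]
tcp_rot: [[-0.899, 0.437, -0.001], [0.437, 0.899, -0.0], [0.001, -0.001, -1.0]]
force: [0.2, 0.1, -0.2]
opening: 1.001
grasp_force: 0.0
```

Emit:
{"api": "carry_out", "payload": {"deltas": [[[-0.1,-0.07,-0.03,0,0,0,-1],[-0.25,-0.18,-0.07,0,0,0,-1],[-0.45,-0.33,-0.12,0,0,0,-1],[-0.65,-0.48,-0.17,0,0,0,-1],[-0.85,-0.62,-0.22,0,0,0,-1],[-0.98,-0.72,-0.26,0,0,0,-1],[-0.98,-0.72,-0.26,0,0,0,-1],[-0.98,-0.72,-0.26,0,0,0,-1],[-0.98,-0.72,-0.26,0,0,0,-1],[-0.98,-0.72,-0.26,0,0,0,-1]]]}}

```text
time_s: 1.77
position: [0.4424, 0.24, 0.2999]
tcp_rot: [[-0.9, 0.436, -0.002], [0.436, 0.9, 0.0], [0.002, -0.001, -1.0]]
force: [0.8, 0.6, 0.2]
opening: 0.997
grasp_force: 0.0
```

Emit:
{"api": "carry_out", "payload": {"deltas": [[[-0.1,-0.07,-0.03,0,0,0.015,-1],[-0.25,-0.18,-0.07,0,0,0.03,-1],[-0.4,-0.3,-0.1,0,0,0.045,-1],[-0.55,-0.4,-0.15,0,0,0.06,-1],[-0.7,-0.52,-0.2,0,0,0.075,-1],[-0.85,-0.62,-0.24,0,0,0.09,-1],[-0.98,-0.72,-0.26,0,0,0.11,-1],[-0.98,-0.72,-0.26,0,0,0.125,-1],[-0.98,-0.72,-0.26,0,0,0.139,-1],[-0.98,-0.72,-0.26,0,0,0.139,-1]]]}}

```text
time_s: 2.6
position: [0.5281, 0.0782, 0.339]
tcp_rot: [[-0.241, 0.971, -0.001], [0.971, 0.241, 0.0], [0.001, -0.001, -1.0]]
force: [-1.8, -0.6, -1.6]
opening: 1.004
grasp_force: 0.0
```

```bash
python3 - <<'E'
from h import *
s=telemetry.read_state(); im=capture("wrist"); cv2.imwrite("pics/w1.png",im[:,:,::-1])
np.savez("w1.npz",p=s["position"],R=s["tcp_rot"]); print(s["time_s"],s["position"],s["tcp_rot"].round(3).tolist(),s["joint_positions"].round(1),s["force"].round(2))
E
```

```text
2.6 [0.52805398 0.0782265  0.3389779 ] [[-0.241, 0.971, -0.001], [0.971, 0.241, 0.0], [0.001, -0.001, -1.0]] [ -3.6  16.2  86.    0.   77.8 -17.5] [-1.76 -0.59 -1.6 ]
```

View pics/w1.png

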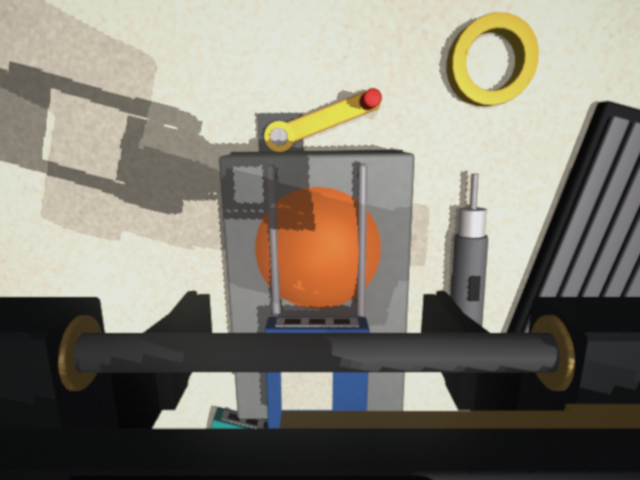

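The wrist view has image up = gauge +x. It shows the dome at (318,247), rail ends at (272,168) and (362,166), housing end corners at (220,155) and (412,153), the hinge hub at (279,135) and the knob at (372,98). The module's front edge is at row 322 and the gripper hides the rest of it.

```bash
python3 - <<'E'
from h import *
d=np.load("w1.npz"); C=cam("wrist",dict(tcp_rot=d["R"],position=d["p"]))
im=cv2.imread("pics/w1.png")[:,:,::-1]
m=mask(im,(4,150,30),(17,255,255)); m[:180]=0; m[312:]=0
n,l,st,ce=cv2.connectedComponentsWithStats(m); 
m=cv2.morphologyEx(m,cv2.MORPH_CLOSE,np.ones((13,13)))
c=max(cv2.findContours(m,0,1)[0],key=cv2.contourArea)[:,0]; c=c[(c[:,1]<300)]
P=np.array([plane(C,q,.085)[:2] for q in c])
A=np.c_[2*P,np.ones(len(P))]; s=np.linalg.lstsq(A,(P**2).sum(1),rcond=None)[0]; print("dome",s[:2],"r",np.sqrt(s[2]+s[:2]@s[:2]))
k=blobs(im,"red",(350,80,395,120)); kc=cv2.minEnclosingCircle(k[0]); print("red",kc,plane(C,kc[0],.078))
ctr=np.array(s[:2])
R=C[1]
lsd=cv2.createLineSegmentDetector(); g=cv2.cvtColor(im,cv2.COLOR_RGB2GRAY)
for L in lsd.detect(g)[0][:,0]:
    if np.hypot(L[2]-L[0],L[3]-L[1])>55 and 210<min(L[0],L[2]) and max(L[0],L[2])<425 and max(L[1],L[3])<330:
        z=.1 if 255<min(L[0],L[2])<375 and abs(L[0]-L[2])<30 else .085
        a,b=plane(C,L[:2],z),plane(C,L[2:],z); print("line",L.round(0),z,np.degrees(np.arctan2(*(b-a)[1::-1])).round(1),a[:2].round(4),b[:2].round(4))
for nm,uv,z in(("hinge?",(279,135),.03),("railL",(272,168),.1),("railR",(362,166),.1),("cL",(220,155),.085),("cR",(412,153),.085),("modL",(267,320),.134),("modR",(367,320),.134)): print(nm,plane(C,uv,z)[:2].round(4))
E
```

```text
dome [0.53968167 0.04124786] r 0.06155626490854574
red ((370.56451416015625, 97.69355010986328), 9.653432846069336) [0.5528956  0.19455196 0.078     ]
line [304. 147. 402. 148.] 0.085 13.5 [0.5031 0.1358] [0.5935 0.1574]
line [415. 154. 406. 329.] 0.085 -75.3 [0.607  0.1547] [ 0.6534 -0.0221]
line [344. 100. 288. 122.] 0.085 -145.9 [0.529  0.1855] [0.4831 0.1544]
line [227. 330. 217. 172.] 0.085 104.2 [ 0.467  -0.0687] [0.4262 0.0927]
line [360. 164. 358. 313.] 0.1 -75.3 [0.5575 0.1337] [ 0.5954 -0.0105]
line [279. 311. 275. 232.] 0.1 105.4 [ 0.5161 -0.0274] [0.4942 0.0519]
line [352. 324. 278. 324.] 0.085 -166.0 [ 0.5949 -0.0296] [ 0.5186 -0.0487]
line [411. 154. 229. 156.] 0.085 -165.6 [0.6034 0.1538] [0.4352 0.1107]
line [271. 229. 273. 313.] 0.1 -76.1 [0.4899 0.0535] [ 0.511  -0.0313]
line [277. 327. 357. 327.] 0.085 13.9 [ 0.5181 -0.0523] [ 0.601  -0.0318]
line [366. 115. 305. 139.] 0.085 -145.2 [0.5526 0.1786] [0.5023 0.1436]
line [363. 313. 364. 207.] 0.1 105.1 [ 0.6002 -0.0092] [0.5717 0.0963]
line [225. 221. 230. 281.] 0.085 -74.5 [0.4426 0.0475] [ 0.4595 -0.0134]
line [358. 329. 277. 329.] 0.085 -166.0 [ 0.6032 -0.0346] [ 0.5188 -0.0555]
hinge? [0.4726 0.1399]
railL [0.4786 0.1107]
railR [0.5594 0.1326]
cL [0.4264 0.1093]
cR [0.6043 0.1553]
modL [ 0.5069 -0.0243]
modR [ 0.598  -0.0017]
```

Emit:
{"api": "carry_out", "payload": {"deltas": [[[0.1,0.08,0.1,0,0,-0.01,1],[0.2,0.16,0.2,0,0,-0.02,1],[0.32,0.25,0.35,0,0,-0.03,1],[0.44,0.34,0.5,0,0,-0.045,1],[0.5,0.39,0.65,0,0,-0.058,1],[0.55,0.425,0.8,0,0,-0.058,1],[0.55,0.425,0.9,0,0,-0.058,1],[0.55,0.425,0.9,0,0,-0.058,1],[0.55,0.425,0.9,0,0,-0.058,1],[0.55,0.425,0.9,0,0,-0.058,1]]]}}

```text
time_s: 3.48
position: [0.5706, 0.1732, 0.2054]
tcp_rot: [[-0.573, 0.82, 0.001], [0.82, 0.573, 0.0], [-0.001, 0.001, -1.0]]
force: [-0.3, -0.2, 0.5]
opening: 0.325
grasp_force: 0.0
```

```bash
python3 - <<'E'
from h import *
s=telemetry.read_state(); im=capture("wrist"); cv2.imwrite("pics/w2.png",im[:,:,::-1])
np.savez("w2.npz",p=s["position"],R=s["tcp_rot"]); print(s["time_s"],s["position"],s["tcp_rot"].round(3).tolist(),s["opening"])
C=cam("wrist",s); print("expect knob px",proj(C,(.5548,.1958,.078)))
E
```

```text
3.4833 [0.57063641 0.17322678 0.20543524] [[-0.573, 0.82, 0.001], [0.82, 0.573, 0.0], [-0.001, 0.001, -1.0]] 0.32522129851827414
expect knob px [313.81792886 202.46080209]
```

View pics/w2.png

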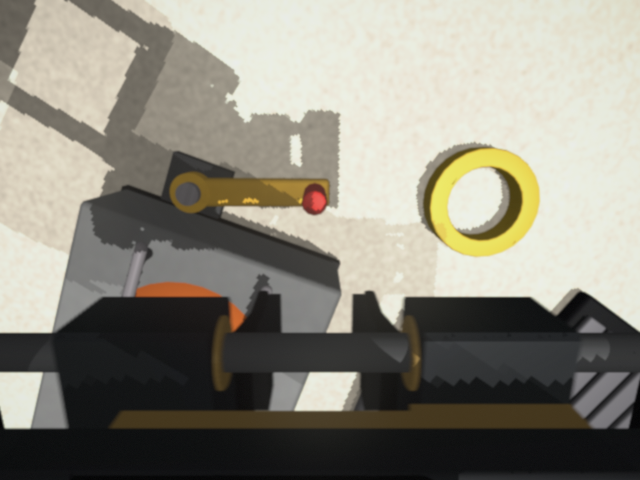

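The knob top is at (315,199), against (314,202) predicted. Housing corners are at (85,200) and (339,263), and the tape at (485,203) is clear of the arc. Next I check heights from the two views, then descend.

```bash
python3 - <<'E'
from h import *
Cs=[]
for n in("w1","w2"):
    d=np.load(n+".npz"); Cs.append(cam("wrist",dict(tcp_rot=d["R"],position=d["p"])))
for nm,a,b in(("cR",(412,153),(339,263)),("cL",(220,155),(84,201)),("railL",(272,168),(140,251)),("knobtop",(371.5,97.5),(315,197)),("hub",(279,135),(187,192))): print(nm,[np.round(v,4) for v in tri([(Cs[0],a),(Cs[1],b)])])
E
```

```text
cR [array([0.6146, 0.156 , 0.0127]), np.float64(0.0058)]
cL [array([0.4263, 0.1085, 0.0821]), np.float64(0.0003)]
railL [array([0.4795, 0.111 , 0.1075]), np.float64(0.0)]
knobtop [array([0.5555, 0.1968, 0.0571]), np.float64(0.0005)]
hub [array([0.4726, 0.1397, 0.0338]), np.float64(0.0005)]
```

Emit:
{"api": "carry_out", "payload": {"deltas": [[[0,0,0.1,0,0,0,1],[0,0,0.2,0,0,0,1],[0,0,0.35,0,0,0,1],[0,0,0.5,0,0,0,1],[0,0,0.6,0,0,0,1],[0,0,0.7,0,0,0,1],[0,0,0.8,0,0,0,1],[0,0,0.87,0,0,0,1],[0,0,0.93,0,0,0,1],[0,0,0.95,0,0,0,1]]]}}

```text
time_s: 4.37
position: [0.5703, 0.1725, 0.0617]
tcp_rot: [[-0.571, 0.821, -0.0], [0.821, 0.571, -0.0], [0.0, -0.0, -1.0]]
force: [0.2, 0.0, 0.7]
opening: 0.007
grasp_force: 0.0
```

Emit:
{"api": "carry_out", "payload": {"deltas": [[[0,0,0.06,0,0,0,1],[0.02,0,0.11,0,0,0,1],[0.064,0.004,0.11,0,0,0,1],[0.111,0.011,0.11,0,0,-0.011,1],[0.158,0.015,0.11,0,0,-0.022,1],[0.205,0.015,0.11,0,0,-0.033,1],[0.253,0.012,0.11,0,0,-0.044,1],[0.299,0.006,0.11,0,0,-0.056,1],[0.346,-0.003,0.11,0,0,-0.067,1],[0.391,-0.016,0.11,0,0,-0.078,1]]]}}

```text
time_s: 5.2
position: [0.5345, 0.2193, 0.0455]
tcp_rot: [[-0.893, 0.451, 0.0], [0.451, 0.893, -0.001], [-0.001, -0.001, -1.0]]
force: [0.4, -2.9, -1.6]
opening: 0.003
grasp_force: 1.6
```

```bash
python3 - <<'E'
from h import *
s=telemetry.read_state(); print(s["position"].round(4),s["force"].round(1))
im=capture("wrist"); cv2.imwrite("pics/w3.png",im[:,:,::-1])
C=cam("wrist",s); print("expect",proj(C,(.5177,.2281,.078)),proj(C,(.4726,.1395,.034)))
for c in blobs(im,"red",(0,0,640,480),30)[:3]: print(cen(c),cv2.contourArea(c),plane(C,cen(c),.07))
for n in("top","scene"):
    im=capture(n); C=cam(n); 
    for c in blobs(im,"red",(240,200,300,260) if n=="top" else (330,260,400,320),3)[:3]: print(n,cen(c),cv2.contourArea(c),plane(C,cen(c),.07))
E
```

```text
[0.5345 0.2193 0.0455] [ 0.4 -2.9 -1.6]
expect [312.62896352 301.42999634] [ 80.73807328 261.8078869 ]
[311.75203335 290.35998906] 2438.5 [0.51677945 0.22814425 0.07      ]
```

View pics/w3.png

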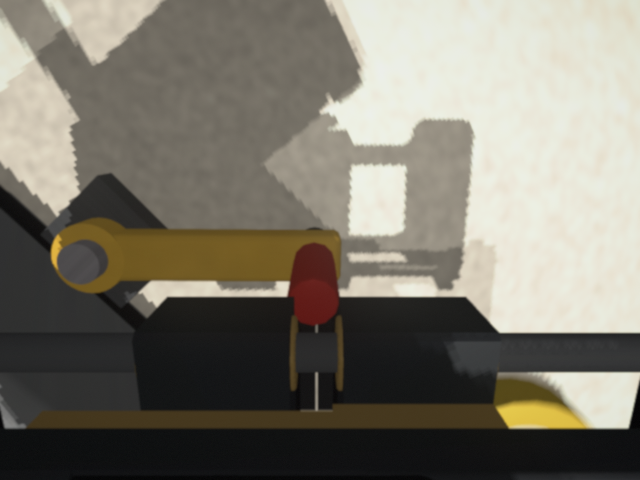

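The finger sits centred behind the red knob at (312,290), and the leg has followed as planned. I continue the arc.

Emit:
{"api": "carry_out", "payload": {"deltas": [[[0.047,0.007,0,0,0,-0.011,1],[0.094,0.011,0,0,0,-0.022,1],[0.141,0.011,0,0,0,-0.033,1],[0.188,0.008,0,0,0,-0.044,1],[0.235,0.002,0,0,0,-0.056,1],[0.282,-0.008,0,0,0,-0.067,1],[0.328,-0.02,0,0,0,-0.078,1],[0.372,-0.036,0,0,0,-0.089,1],[0.415,-0.055,0,0,0,-0.1,1],[0.437,-0.065,0,0,0,-0.106,1]]]}}

```text
time_s: 6.18
position: [0.4714, 0.2409, 0.0459]
tcp_rot: [[-0.981, -0.193, -0.0], [-0.193, 0.981, 0.0], [0.0, 0.0, -1.0]]
force: [-0.8, -0.0, -0.5]
opening: 0.004
grasp_force: 0.0
```

```bash
python3 - <<'E'
from h import *
s=telemetry.read_state(); print(s["time_s"],s["position"].round(4),s["force"].round(1),s["tcp_rot"][:2,0])
im=capture("wrist"); C=cam("wrist",s)
for c in blobs(im,"red",(0,0,640,480),30)[:3]: print(cen(c),cv2.contourArea(c),plane(C,cen(c),.07))
H=np.array([.4726,.1392]); print("home knob",H+.1*np.array([-.252,.968]))
E
```

```text
6.1833 [0.4714 0.2409 0.0459] [-0.8 -0.  -0.5] [-0.98120067 -0.19299026]
[313.03670893 277.60772393] 2878.5 [0.44838316 0.2359458  0.07      ]
home knob [0.4474 0.236 ]
```

The knob is at its home position, within 1 mm of prediction (angle about 1.56), so the leg has clicked in. I back off, rise, turn and fly to behind the module.

Emit:
{"api": "carry_out", "payload": {"deltas": [[[-0.04,0,0,0,0,0,1],[-0.06,0,0,0,0,0,1],[-0.06,0,-0.1,0,0,0.015,1],[-0.06,0,-0.25,0,0,0.03,1],[-0.06,0,-0.4,0,0,0.045,1],[-0.06,0,-0.55,0,0,0.06,1],[-0.06,0,-0.7,0,0,0.075,1],[-0.06,0,-0.85,0,0,0.09,1],[-0.06,0,-1,0,0,0.105,1],[-0.06,0,-1,0,0,0.12,1]]]}}

```text
time_s: 7.07
position: [0.485, 0.2433, 0.2005]
tcp_rot: [[-0.843, 0.537, 0.011], [0.537, 0.843, 0.003], [-0.007, 0.008, -1.0]]
force: [-0.2, 0.1, 0.1]
opening: 0.002
grasp_force: 0.0
```

Emit:
{"api": "carry_out", "payload": {"deltas": [[[-0.08,-0.07,-0.05,0,0,0,1],[-0.2,-0.18,-0.12,0,0,0,1],[-0.35,-0.32,-0.2,0,0,0,1],[-0.5,-0.46,-0.3,0,0,0,0.5],[-0.65,-0.6,-0.36,0,0,0,0],[-0.8,-0.73,-0.36,0,0,0,0],[-0.93,-0.85,-0.36,0,0,0,0],[-1,-0.915,-0.36,0,0,0,0],[-1,-0.915,-0.36,0,0,0,0],[-1,-0.915,-0.36,0,0,0,0]]]}}

```text
time_s: 7.9
position: [0.5356, 0.0456, 0.2498]
tcp_rot: [[-0.845, 0.535, 0.001], [0.535, 0.845, 0.001], [-0.0, 0.001, -1.0]]
force: [0.4, 0.9, 0.0]
opening: 0.442
grasp_force: 0.0
```

Emit:
{"api": "carry_out", "payload": {"deltas": [[[-0.08,-0.07,0,0,0,0.012,0],[-0.2,-0.18,0,0,0,0.024,0],[-0.35,-0.32,0,0,0,0.04,0],[-0.5,-0.46,0,0,0,0.056,0],[-0.65,-0.6,0,0,0,0.07,0],[-0.8,-0.73,0,0,0,0.085,0],[-0.93,-0.85,0,0,0,0.1,0],[-1,-0.915,0,0,0,0.11,0],[-1,-0.915,0,0,0,0.12,0],[-1,-0.915,0,0,0,0.12,0]]]}}

```text
time_s: 8.73
position: [0.5893, -0.1493, 0.2493]
tcp_rot: [[-0.252, 0.968, -0.0], [0.968, 0.252, 0.001], [0.001, 0.0, -1.0]]
force: [0.2, -0.2, -0.2]
opening: 0.502
grasp_force: 0.0
```

```bash
python3 - <<'E'
from h import *
s=telemetry.read_state(); print(s["time_s"],s["position"].round(4),s["force"].round(1),s["tcp_rot"][:2,:2],s["opening"])
np.savez("w4.npz",p=s["position"],R=s["tcp_rot"])
for n in("wrist","top","scene"): cv2.imwrite(f"pics/{n}4.png",capture(n)[:,:,::-1])
E
```

```text
8.7333 [ 0.5893 -0.1493  0.2493] [ 0.2 -0.2 -0.2] [[-0.25159059  0.96783374]
 [ 0.96783339  0.25159064]] 0.5018121519073009
```

View pics/wrist4.png

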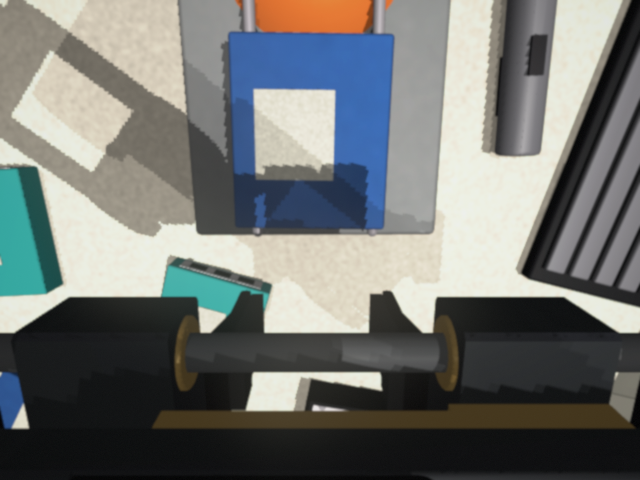

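The wrist view shows the whole module, with top-face corners near (230,33), (393,35), (385,228) and (235,228), sitting square on the rails. The partly open fingers straddle its centre line behind it.

```bash
cat >> h.py <<'E'
O=np.array([.5395,.0405]); yaw=np.radians(104.6); gx=np.array([np.cos(yaw),np.sin(yaw)]); gy=np.array([-gx[1],gx[0]])
def G(p): return np.r_[(np.asarray(p)[:2]-O)@gx,(np.asarray(p)[:2]-O)@gy]
E
python3 - <<'E'
from h import *
d=np.load("w4.npz"); s=dict(tcp_rot=d["R"],position=d["p"]); C=cam("wrist",s)
im=cv2.imread("pics/wrist4.png")[:,:,::-1]
m=mask(im,(105,120,20),(122,255,255)); m[:, :200]=0; m[260:]=0
c=max(cv2.findContours(m,0,2)[0],key=cv2.contourArea); h=cv2.convexHull(c); q=cv2.approxPolyDP(h,6,True)[:,0]
P=np.array([G(plane(C,u,.134)) for u in q]); print(q.tolist(),P.round(4).tolist())
X=np.array([G(plane(C,u,.134)) for u in h[:,0]]).astype(np.float32)*1000; print(cv2.minAreaRect(X))
w=np.load("w1.npz"); C1=cam("wrist",dict(tcp_rot=w["R"],position=w["p"]))
for a,b in(((267,319),(230,33)),((368,319),(393,35))): print(tri([(C1,a),(C,b)]))
print("tcp",G(s["position"]))
for n,u in (("railL",(258,232)),("railR",(373,232))): print(n,G(plane(C,u,.1)))
E
```

```text
[[230, 33], [392, 35], [381, 227], [255, 225], [236, 193]] [[-0.0649, 0.0494], [-0.0661, -0.0469], [-0.1826, -0.0449], [-0.1812, 0.0391], [-0.1599, 0.0507]]
((-123.60191345214844, 2.30621337890625), (98.21688842773438, 118.30339050292969), 89.16712951660156)
(array([ 0.5053295 , -0.03168326,  0.11723823]), np.float64(0.001232083394256253))
(array([ 0.60333829, -0.00741871,  0.11676843]), np.float64(0.0006436691968251156))
tcp [-0.196232   -0.00038236]
railL [-0.19358154  0.04207337]
railR [-0.19367461 -0.04433145]
```

Emit:
{"api": "carry_out", "payload": {"deltas": [[[-0.06,-0.006,0,0,0,0,0],[-0.13,-0.013,0,0,0,0,0],[-0.13,-0.013,0.15,0,0,0,0],[-0.13,-0.013,0.3,0,0,0,0],[-0.13,-0.013,0.45,0,0,0,0],[-0.13,-0.013,0.6,0,0,0,0],[-0.13,-0.013,0.75,0,0,0,0],[-0.13,-0.013,0.85,0,0,0,0],[-0.13,-0.013,0.92,0,0,0,0],[-0.13,-0.013,0.92,0,0,0,0]]]}}

```text
time_s: 9.72
position: [0.5908, -0.169, 0.1092]
tcp_rot: [[-0.253, 0.967, -0.004], [0.967, 0.253, 0.002], [0.003, -0.003, -1.0]]
force: [-0.7, 0.1, -0.0]
opening: 0.504
grasp_force: 0.0
```

Emit:
{"api": "carry_out", "payload": {"deltas": [[[0.03,0,0,0,0,0,0],[0.06,0,0,0,0,0,0],[0.1,0,0,0,0,0,0],[0.14,0,0,0,0,0,0],[0.18,0,0,0,0,0,0],[0.22,0,0,0,0,0,0],[0.27,0,0,0,0,0,0],[0.32,0,0,0,0,0,0],[0.36,0,0,0,0,0,0],[0.4,0,0,0,0,0,0]]]}}

```text
time_s: 10.55
position: [0.5771, -0.1108, 0.1119]
tcp_rot: [[-0.254, 0.967, 0.001], [0.967, 0.254, -0.001], [-0.001, 0.001, -1.0]]
force: [0.5, -3.8, 2.3]
opening: 0.502
grasp_force: 1.7
```

Emit:
{"api": "carry_out", "payload": {"deltas": [[[0.03,0,0,0,0,0,0],[0.06,0,0,0,0,0,0],[0.09,0,0,0,0,0,0],[0.12,0,0,0,0,0,0],[0.15,0,0,0,0,0,0],[0.18,0,0,0,0,0,0],[0.21,0,0,0,0,0,0],[0.24,0,0,0,0,0,0],[0.27,0,0,0,0,0,0],[0.3,0,0,0,0,0,0]]]}}

```text
time_s: 11.38
position: [0.565, -0.0669, 0.1114]
tcp_rot: [[-0.253, 0.967, -0.001], [0.967, 0.253, 0.0], [0.0, -0.0, -1.0]]
force: [0.3, -2.2, 1.0]
opening: 0.496
grasp_force: 0.9
```

```bash
cat >> h.py <<'E'
def look(i,z=.142,roi=(80,0,560,294)):
    s=telemetry.read_state(); im=capture("wrist"); C=cam("wrist",s); cv2.imwrite(f"pics/l{i}.png",im[:,:,::-1]); np.savez(f"l{i}.npz",p=s["position"],R=s["tcp_rot"])
    print(s["time_s"],"tcp",G(s["position"]).round(4),s["position"][2].round(4),"F",s["force"].round(1))
    m=mask(im,(105,120,20),(122,255,255)); k=np.zeros_like(m); k[roi[1]:roi[3],roi[0]:roi[2]]=255; m&=k
    c=max(cv2.findContours(m,0,2)[0],key=cv2.contourArea); h=cv2.convexHull(c); q=cv2.approxPolyDP(h,5,True)[:,0]
    for u in q: print(u.tolist(),G(plane(C,u,z)).round(4))
    tp=capture("top"); cv2.imwrite(f"pics/t{i}.png",tp[:,:,::-1])
E
python3 -c "
from h import *
look(5)"
```

```text
11.3833 tcp [-0.1104  0.0024] 0.1114 F [ 0.3 -2.2  1. ]
[483, 0] [-0.0018 -0.045 ]
[447, 293] [-0.088  -0.0421]
[169, 293] [-0.0881  0.0496]
[130, 0] [-0.0019  0.0525]
```

View pics/l5.png

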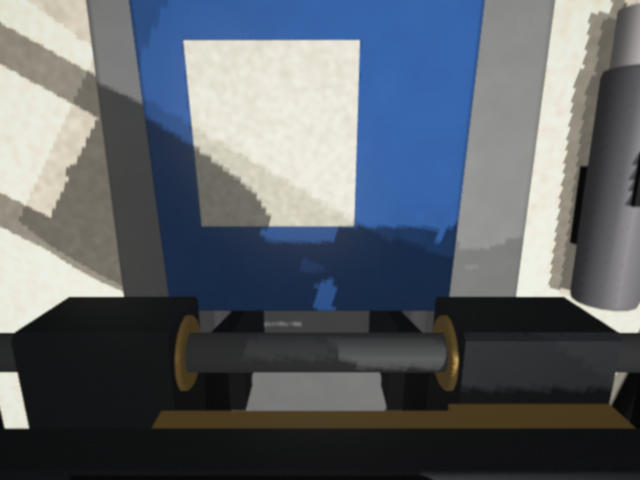

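The module fills the view with its rear top edge at row 309, flush against both fingers and square. It sits about 4 mm toward +y. I continue in smaller pushes.

Emit:
{"api": "carry_out", "payload": {"deltas": [[[0.02,0,0,0,0,0,0],[0.04,0,0,0,0,0,0],[0.06,0,0,0,0,0,0],[0.08,0,0,0,0,0,0],[0.1,0,0,0,0,0,0],[0.115,0,0,0,0,0,0],[0.13,0,0,0,0,0,0],[0.14,0,0,0,0,0,0],[0.15,0,0,0,0,0,0],[0.16,0,0,0,0,0,0]]]}}

```text
time_s: 12.32
position: [0.5595, -0.0443, 0.1117]
tcp_rot: [[-0.253, 0.967, 0.0], [0.967, 0.253, -0.0], [-0.0, 0.0, -1.0]]
force: [0.5, -1.2, 1.0]
opening: 0.498
grasp_force: 1.0
```

```bash
python3 - <<'E'
from h import *
look(6)
sc=capture("scene"); cv2.imwrite("pics/s6.png",sc[:,:,::-1])
t=cv2.imread("pics/t6.png")[150:290,230:390]; s=sc[195:305,250:390,::-1]
cv2.imwrite("pics/m6.png",np.hstack([cv2.resize(t,(400,350),interpolation=3),cv2.resize(s,(400,350),interpolation=3)]))
E
```

```text
12.3167 tcp [-0.0871  0.0021] 0.1117 F [ 0.5 -1.2  1. ]
[487, 0] [ 0.0216 -0.0464]
[448, 293] [-0.0648 -0.0428]
[169, 293] [-0.0648  0.0493]
[127, 0] [0.0215 0.0531]
```

View pics/m6.png

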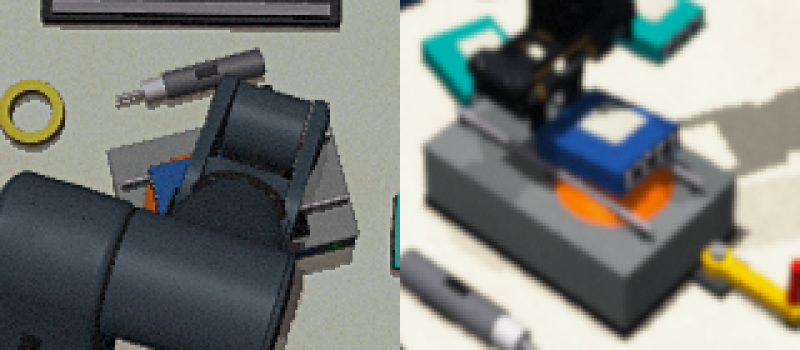

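The top view is mostly hidden by the arm. The scene view shows the leg straight out and the module nose-up with its front on the dome and its rear on the rails, as expected. Now a slow final push.

Emit:
{"api": "carry_out", "payload": {"deltas": [[[0.01,0,0,0,0,0,0],[0.02,0,0,0,0,0,0],[0.03,0,0,0,0,0,0],[0.04,0,0,0,0,0,0],[0.05,0,0,0,0,0,0],[0.06,0,0,0,0,0,0],[0.07,0,0,0,0,0,0],[0.08,0,0,0,0,0,0],[0.09,0,0,0,0,0,0],[0.095,0,0,0,0,0,0]]]}}

```text
time_s: 13.3
position: [0.5546, -0.0294, 0.1112]
tcp_rot: [[-0.253, 0.967, -0.002], [0.967, 0.253, 0.002], [0.002, -0.002, -1.0]]
force: [0.7, 0.1, 0.0]
opening: 0.499
grasp_force: 0.0
```

```bash
python3 -c "
from h import *
look(7)"
```

```text
13.3 tcp [-0.0715  0.003 ] 0.1112 F [0.7 0.1 0. ]
[482, 0] [ 0.037  -0.0441]
[462, 293] [-0.049  -0.0463]
[155, 293] [-0.0491  0.0547]
[139, 0] [0.037  0.0506]
```

The widths now read as nose-down and the push force is zero, so the module may be rocking or past centre. I back off and rise for a full look.

Emit:
{"api": "carry_out", "payload": {"deltas": [[[-0.03,0,0,0,0,0,0],[-0.08,0,0,0,0,0,0],[-0.14,0,0,0,0,0,0],[-0.2,0,-0.05,0,0,0,0],[-0.3,0,-0.15,0,0,0,0],[-0.4,0,-0.3,0,0,0,0],[-0.5,0,-0.5,0,0,0,0],[-0.55,0,-0.7,0,0,0,0],[-0.55,0,-0.85,0,0,0,0],[-0.55,0,-0.9,0,0,0,0]]]}}

```text
time_s: 14.23
position: [0.5791, -0.1128, 0.2513]
tcp_rot: [[-0.252, 0.968, 0.008], [0.968, 0.252, -0.003], [-0.005, 0.007, -1.0]]
force: [0.4, 0.0, -0.1]
opening: 0.501
grasp_force: 0.0
```

```bash
python3 -c "
from h import *
look(8)"
```

```text
14.2333 tcp [-0.1583  0.0004] 0.2513 F [ 0.4  0.  -0.1]
[390, 0] [-0.0121 -0.0439]
[388, 84] [-0.0568 -0.0447]
[382, 90] [-0.0602 -0.0413]
[225, 88] [-0.059   0.0527]
[219, 0] [-0.0121  0.0534]
```

View pics/l8.png

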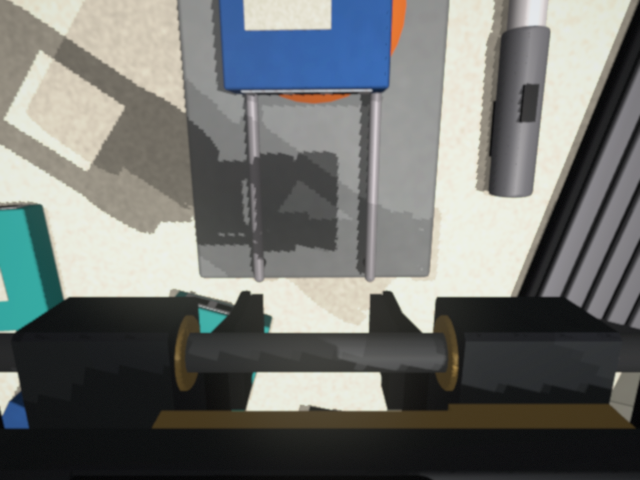

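The rear edge is at row 89, x about -0.060, so the centre is near the dome top. Now a view with the whole module in frame.

Emit:
{"api": "carry_out", "payload": {"deltas": [[[0.1,0,0,0,0,0,0],[0.2,0,0,0,0,0,0],[0.3,0,-0.02,0,0,0,0],[0.4,0,-0.04,0,0,0,0],[0.5,0,-0.06,0,0,0,0],[0.53,0,-0.08,0,0,0,0],[0.53,0,-0.1,0,0,0,0],[0.53,0,-0.1,0,0,0,0],[0.53,0,-0.1,0,0,0,0],[0.53,0,-0.1,0,0,0,0]]]}}

```text
time_s: 15.17
position: [0.5567, -0.034, 0.2616]
tcp_rot: [[-0.253, 0.968, 0.0], [0.968, 0.253, -0.0], [-0.001, 0.0, -1.0]]
force: [0.1, 0.1, 0.8]
opening: 0.501
grasp_force: 0.0
```

```bash
python3 -c "
from h import *
look(9)"
```

```text
15.1667 tcp [-0.0765  0.0021] 0.2616 F [0.1 0.1 0.8]
[390, 26] [ 0.0594 -0.0435]
[383, 219] [-0.0584 -0.0442]
[240, 217] [-0.057   0.0521]
[230, 29] [0.0578 0.0527]
```

View pics/l9.png

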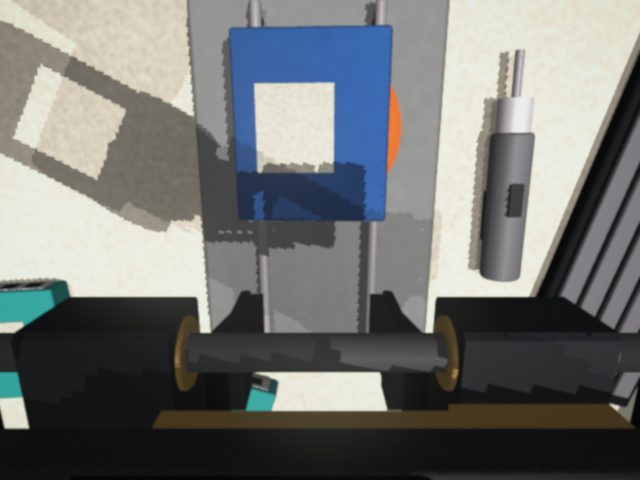

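The module's top face runs from (230,26) to (390,26) at the front and (240,217) to (383,219) at the rear. It is centred along the rails, free of finger contact, and slightly toward image left (+y). I check tilt and lateral offset against the rails in the same view.

```bash
python3 - <<'E'
from h import *
im=cv2.imread("pics/l9.png")[:,:,::-1]; d=np.load("l9.npz"); C=cam("wrist",dict(tcp_rot=d["R"],position=d["p"])); K,T=C
m=mask(im,(105,100,15),(124,255,255)); m[:, :215]=0; m[250:]=0; m[:,410:]=0
c=max(cv2.findContours(m,0,1)[0],key=cv2.contourArea)[:,0].astype(float)
q0=np.array([[231,26],[391,26],[384,220],[239,219]],float)   # FL FR RR RL
L=[]
for i in range(4):
    a,b=q0[i],q0[(i+1)%4]; u=(b-a)/np.linalg.norm(b-a); n=np.array([-u[1],u[0]])
    t=(c-a)@u/np.linalg.norm(b-a); e=abs((c-a)@n); s=c[(t>.1)&(t<.9)&(e<5)]
    v=cv2.fitLine(s.astype(np.float32),cv2.DIST_HUBER,0,.01,.01).ravel(); L.append(np.cross([v[2],v[3],1],[v[2]+v[0],v[3]+v[1],1]))
q=[]
for i in range(4):
    x=np.cross(L[i-1],L[i]); q.append(x[:2]/x[2])
q=np.array(q); print("corners",q.round(1).tolist())
obj=np.array([[60,50,0],[60,-50,0],[-60,-50,0],[-60,50,0]],float)/1000
n,rv,tv,er=cv2.solvePnPGeneric(obj,q,K,None,flags=cv2.SOLVEPNP_IPPE)
for r,t,e in zip(rv,tv,er):
    Rw=T[:3,:3]@cv2.Rodrigues(r)[0]; p=T[:3,:3]@t.ravel()+T[:3,3]; z=Rw[:,2]
    print("centre",G(p).round(4),p[2].round(4),"tilt x,y",(z[:2]@gx).round(3),(z[:2]@gy).round(3),"err",e)
g=cv2.cvtColor(im,cv2.COLOR_RGB2GRAY).astype(float)
for rows,z in(((300,320),.104),((5,20),.104)): 
    for x0,x1 in((240,300),(340,400)):
        seg=mask(im,(0,0,0),(179,255,255))*0
        print(rows,x0,g[rows[0]:rows[1],x0:x1].mean(0).round(0).astype(int).tolist())
E
```

```text
corners [[228.8, 28.1], [391.2, 25.3], [383.1, 219.0], [239.1, 219.0]]
centre [0.0008 0.0053] 0.1361 tilt x,y 0.032 0.095 err [0.86578416]
centre [-0.0004  0.0034] 0.136 tilt x,y -0.06 -0.123 err [1.9860725]
(300, 320) 240 [34, 33, 33, 33, 33, 33, 34, 34, 34, 34, 34, 34, 34, 34, 33, 33, 33, 33, 33, 33, 33, 33, 49, 89, 132, 157, 162, 155, 143, 130, 120, 117, 120, 124, 128, 131, 130, 130, 130, 130, 129, 129, 129, 128, 126, 126, 126, 126, 125, 125, 125, 124, 123, 123, 123, 123, 123, 124, 124, 124]
(300, 320) 340 [124, 124, 125, 125, 124, 125, 124, 125, 125, 126, 126, 126, 126, 126, 126, 126, 120, 107, 87, 72, 67, 67, 67, 67, 68, 74, 91, 108, 111, 90, 51, 32, 31, 31, 31, 32, 31, 31, 31, 32, 31, 32, 32, 32, 31, 31, 31, 30, 30, 30, 30, 30, 30, 29, 30, 30, 34, 42, 51, 62]
(5, 20) 240 [148, 147, 148, 148, 147, 140, 123, 104, 93, 97, 116, 137, 154, 168, 181, 188, 182, 168, 154, 141, 126, 119, 125, 132, 137, 142, 149, 152, 152, 153, 153, 152, 152, 152, 151, 151, 150, 150, 150, 150, 151, 151, 151, 152, 152, 152, 152, 152, 151, 151, 151, 151, 151, 151, 151, 151, 151, 151, 151, 151]
(5, 20) 340 [151, 151, 151, 151, 151, 152, 152, 152, 152, 153, 153, 153, 152, 152, 151, 151, 151, 151, 151, 151, 151, 151, 151, 149, 143, 127, 105, 90, 86, 85, 85, 84, 82, 75, 70, 82, 106, 127, 145, 162, 178, 187, 183, 171, 160, 149, 143, 145, 149, 151, 151, 151, 151, 151, 151, 151, 151, 151, 151, 151]
```

The lateral offset is about 5–6 mm toward +y, giving a roll of about 0.07–0.09. That is too close to the 0.11 limit, so I will nudge the +y side face gently by that much. First I turn the tool 90° and close the fingers beside the module.

Emit:
{"api": "carry_out", "payload": {"deltas": [[[0.05,-0.06,0,0,0,0.015,1],[0.12,-0.13,0,0,0,0.03,1],[0.2,-0.21,0,0,0,0.047,1],[0.28,-0.3,0,0,0,0.064,1],[0.36,-0.39,0,0,0,0.08,1],[0.43,-0.47,0,0,0,0.1,1],[0.49,-0.53,0,0,0,0.115,1],[0.513,-0.56,0,0,0,0.13,1],[0.513,-0.56,0,0,0,0.15,1],[0.513,-0.56,0,0,0,0.165,1]]]}}

```text
time_s: 16.1
position: [0.4553, 0.0196, 0.2616]
tcp_rot: [[0.708, 0.706, -0.0], [0.706, -0.708, -0.0], [-0.0, -0.0, -1.0]]
force: [0.4, -0.2, -0.3]
opening: 0.001
grasp_force: 0.0
```

Emit:
{"api": "carry_out", "payload": {"deltas": [[[0,0,0,0,0,0.015,1],[0,0,0,0,0,0.03,1],[0,0,0,0,0,0.045,1],[0,0,0,0,0,0.06,1],[0,0,0,0,0,0.075,1],[0,0,0,0,0,0.085,1],[0,0,0,0,0,0.085,1],[0,0,0,0,0,0.085,1],[0,0,0,0,0,0.085,1],[0,0,0,0,0,0.085,1]]]}}

```text
time_s: 16.93
position: [0.4557, 0.0196, 0.2615]
tcp_rot: [[0.967, 0.254, -0.0], [0.254, -0.967, -0.0], [-0.0, 0.0, -1.0]]
force: [0.3, -0.4, 0.0]
opening: 0.005
grasp_force: 0.0
```

```bash
python3 -c "
from h import *
s=telemetry.read_state(); print(s['opening'],s['tcp_rot'].round(3).tolist(),(s['tcp_rot'][:2,0]@gx).round(3)); look(10)"
```

```text
0.005406436142748312 [[0.967, 0.254, -0.0], [0.254, -0.967, -0.0], [-0.0, 0.0, -1.0]] 0.002
16.9333 tcp [0.0009 0.0863] 0.2615 F [ 0.3 -0.4  0. ]
[416, 37] [-0.0586 -0.0443]
[405, 197] [-0.0575  0.0526]
[232, 196] [0.0575 0.0521]
[222, 37] [ 0.0586 -0.0441]
```

View pics/l10.png

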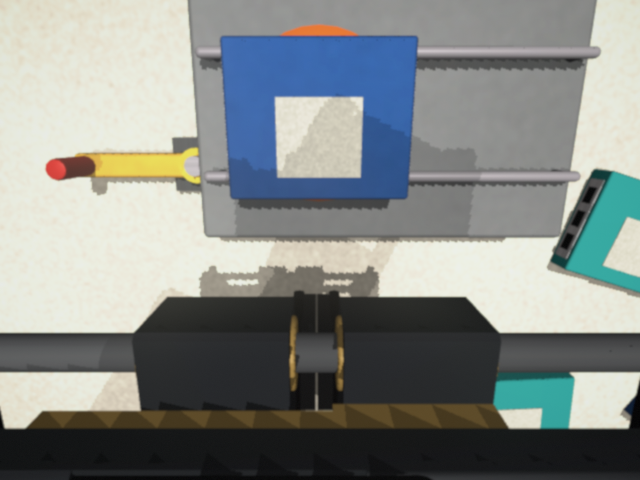

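The view from the +y side shows the leg out at left with its knob at (56,169). The module is centred on x, with its +y edge slightly lower: near-edge length 115 against 117 for the far edge. I descend beside the module and nudge by a few millimetres.

Emit:
{"api": "carry_out", "payload": {"deltas": [[[0,0,0.1,0,0,0,1],[0,0,0.22,0,0,0,1],[0,0,0.35,0,0,0,1],[0,0,0.5,0,0,0,1],[0,0,0.65,0,0,0,1],[0,0,0.78,0,0,0,1],[0,0,0.88,0,0,0,1],[0,0,0.94,0,0,0,1],[0,0,0.96,0,0,0,1],[0,0,0.96,0,0,0,1]]]}}

```text
time_s: 17.87
position: [0.4555, 0.0198, 0.1171]
tcp_rot: [[0.967, 0.254, -0.001], [0.254, -0.967, 0.0], [-0.001, -0.0, -1.0]]
force: [-0.6, -0.3, 0.5]
opening: 0.002
grasp_force: 0.0
```

Emit:
{"api": "carry_out", "payload": {"deltas": [[[0.02,0,0,0,0,0,1],[0.04,0,0,0,0,0,1],[0.06,0,0,0,0,0,1],[0.08,0,0,0,0,0,1],[0.1,0,0,0,0,0,1],[0.115,0,0,0,0,0,1],[0.13,0,0,0,0,0,1],[0.14,0,0,0,0,0,1],[0.14,0,0,0,0,0,1],[0.14,0,0,0,0,0,1]]]}}

```text
time_s: 18.7
position: [0.4756, 0.0252, 0.1175]
tcp_rot: [[0.967, 0.254, -0.001], [0.254, -0.967, 0.0], [-0.001, -0.0, -1.0]]
force: [-1.3, -0.9, 0.8]
opening: 0.008
grasp_force: 0.7
```

```bash
python3 - <<'E'
from h import *
im=cv2.imread("pics/l10.png",0).astype(float)
for r0,r1 in((40,66),(166,192)): print(r0,im[r0:r1,440:540].mean(1).round(0).astype(int).tolist())
look(11)
E
```

```text
40 [144, 144, 144, 144, 142, 138, 139, 151, 162, 172, 182, 182, 172, 159, 147, 132, 114, 91, 71, 66, 71, 77, 81, 82, 82, 82]
166 [134, 131, 127, 121, 117, 123, 139, 153, 166, 175, 174, 164, 152, 139, 119, 94, 78, 77, 87, 105, 124, 133, 136, 136, 136, 136]
18.7 tcp [0.0013 0.0657] 0.1175 F [-1.3 -0.9  0.8]
[530, 0] [-0.0597 -0.0453]
[488, 293] [-0.0573  0.0448]
[154, 293] [0.0579 0.0449]
[116, 0] [ 0.0598 -0.0452]
```

Emit:
{"api": "carry_out", "payload": {"deltas": [[[0.003,0,0,0,0,0,1],[0.006,0,0,0,0,0,1],[0.009,0,0,0,0,0,1],[0.012,0,0,0,0,0,1],[0.015,0,0,0,0,0,1],[0.018,0,0,0,0,0,1],[0.021,0,0,0,0,0,1],[0.023,0,0,0,0,0,1],[0.023,0,0,0,0,0,1],[0.023,0,0,0,0,0,1]]]}}

```text
time_s: 19.63
position: [0.4803, 0.0259, 0.1177]
tcp_rot: [[0.967, 0.253, 0.002], [0.253, -0.967, -0.0], [0.002, 0.001, -1.0]]
force: [-0.7, 1.0, 0.0]
opening: 0.008
grasp_force: 0.0
```

Emit:
{"api": "carry_out", "payload": {"deltas": [[[-0.01,0,0,0,0,0,1],[-0.03,0,0,0,0,0,1],[-0.06,0,0,0,0,0,1],[-0.1,0,0,0,0,0,1],[-0.14,0,0,0,0,0,1],[-0.16,0,-0.15,0,0,0,1],[-0.16,0,-0.35,0,0,0,1],[-0.16,0,-0.6,0,0,0,1],[-0.16,0,-0.8,0,0,0,1],[-0.16,0,-0.96,0,0,0,1]]]}}

```text
time_s: 20.47
position: [0.4559, 0.0197, 0.2639]
tcp_rot: [[0.967, 0.253, 0.002], [0.253, -0.967, -0.001], [0.002, 0.001, -1.0]]
force: [0.6, -0.0, 0.2]
opening: 0.004
grasp_force: 0.0
```

Emit:
{"api": "carry_out", "payload": {"deltas": [[[0,0,0,0,0,0,1],[0,0,0,0,0,0,1],[0,0,0,0,0,0,1],[0,0,0,0,0,0,1],[0,0,0,0,0,0,1],[0,0,0,0,0,0,1],[0,0,0,0,0,0,1],[0,0,0,0,0,0,1],[0,0,0,0,0,0,1],[0,0,0,0,0,0,1]]]}}

```text
time_s: 21.3
position: [0.4561, 0.0199, 0.2614]
tcp_rot: [[0.967, 0.253, -0.0], [0.253, -0.967, 0.0], [-0.0, -0.0, -1.0]]
force: [-0.4, 0.1, 0.3]
opening: 0.005
grasp_force: 0.0
```

```bash
python3 - <<'E'
from h import *
look(12)
im=cv2.imread("pics/l12.png",0).astype(float)
for r0,r1 in((40,66),(166,192)): print(r0,im[r0:r1,440:540].mean(1).round(0).astype(int).tolist())
E
```

```text
21.3 tcp [0.0011 0.0859] 0.2614 F [-0.4  0.1  0.3]
[416, 27] [-0.0581 -0.0501]
[407, 188] [-0.0583  0.0462]
[230, 187] [0.0587 0.0457]
[223, 26] [ 0.0578 -0.0506]
40 [144, 144, 144, 144, 144, 143, 142, 146, 156, 167, 177, 183, 180, 166, 153, 139, 123, 103, 81, 67, 68, 74, 79, 82, 82, 82]
166 [134, 132, 129, 124, 122, 123, 133, 147, 160, 172, 176, 169, 157, 146, 130, 106, 84, 76, 80, 95, 115, 129, 134, 135, 135, 136]
```

View pics/l12.png

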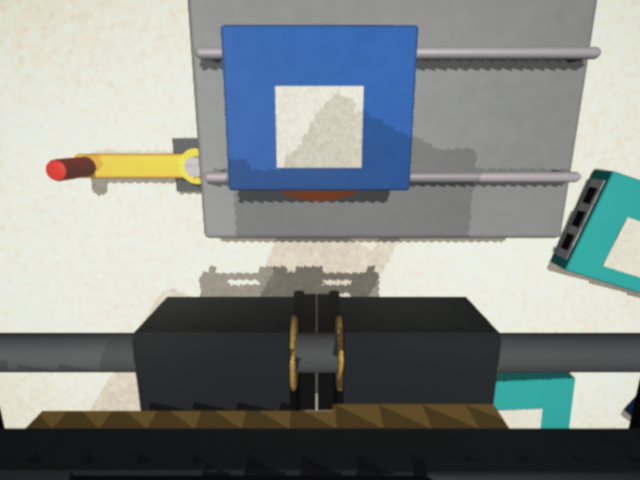

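The module now measures x about 0.000 and y about -0.002 to -0.003 from the dome top. Edge lengths of 116 and 117 put the tilt near 0.03 rad. The leg is still out (knob at (56,169)) and nothing is touching the module. I hand in.

```bash
python3 -c "
from rig import job
print(job.hand_in())"
```

```text
the job is handed in; nothing more can be done
None
```

I handed the job in with the leg out in its end detent and the module resting on the dome alone, about 2–3 mm off the dome's top and tilted roughly 0.03 rad by my last camera measurement; `job.hand_in()` gave no verdict.

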